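# Screw the crossed cap home on a detergent canister

## Robot

A 6-joint arm with a two-finger parallel gripper is mounted at the origin on the work surface. World frame = base frame: x ahead of the robot, y to its left, z up, the work surface at z = 0. Lengths are in m, angles in rad, forces in N, time in s.
With the tool pointing down it reaches from about 0.375 to 0.9 m from the base axis. Payload 3.1 kg.
Tool frame: the origin (TCP) lies at the very end of the fingers, on their centre line; the grasp point (between the pads) lies 19 mm behind it (robot.grip_depth is the distance from the TCP to the grasp point, in m); z points along the fingers, y is the direction in which the jaws open and shut (so a half turn about z gives the same grasp; the last joint's range is limited). The gripper opens to 87 mm and grips with 3 to 60 N. Pads are 19 mm wide; open, the fingers measure 117 mm over their backs; the gripper's body (75 mm by 190 mm) begins 51 mm behind the grasp point.
Start: joints at [-1.312, 0.527, 1.433, -0, 1.181, -0.178], TCP at [0.265, -0.566, 0.201] pointing down, gripper open.
Joint ranges: [-3.08, 3.08], [-0.75, 2.2], [0.22, 2.44], [-1.43, 4.57], [0, 2.65], [-2.85, 2.85]. Speed limits (rad/s): [2.79, 2.79, 3.14, 3.14, 3.14, 3.14].

## Interface

Orientations are given as a unit quaternion [x, y, z, w].
In Python, from rig import robot gives the robot as it stands.
- The arm moves only by the tool drive_tool, never from a script. Its argument "series" is a list of rows, each a list of 7 numbers: the shift along the tool's x, y, z in m, then the turn, a rotation vector about the tool's x, y, z in degrees, then the opening, from 0 (shut) to 1 (fully open). A call has 1 to 5 rows; each row shifts and turns the commanded pose from where the row before left it, along the tool's axes as they then stand; what a row does not reach is not made up. A row lasts 1/8 s, in which the tool goes at most 62.5 mm and 10.7 degrees, less where a joint would pass 70% of its speed; a pose out of reach is approached as far as the arm can. A call is refused whole if a number of a shift passes 0.0625 or a number of a turn 10.7, either way. A call with a gripper value outside its range is refused whole. The fingers move at their own pace and stop on an object; "squeeze" is the grip in N (left out, the last holds). Time passes only in rows, so rows that do not move let the fingers close. It gives the time, the measured TCP pose, the force and the opening at its end, in the units of the state.
- robot.get_obs(): the state, without advancing time (a new reading comes with each control period).
- robot.camera(name): name is "side" or "top" or "wrist"; returns (picture, depth): 420x560x3 uint8, blue, green, red; 420x560 float32, m along the optical axis (not along the pixel's ray), 0 where there is no reading.
- robot.camera_model(name): a dict with "fx", "fy", "cx", "cy" (pixels), "R" (3x3) and "t" (3): a world point X has camera coordinates R X + t. Camera axes: x right, y down, z forward; pixel columns grow to the right and rows downward; lengths in m; the calibration is good to about 2 mm. A picture is of the moment at which its call begins: read the wrist's pose just before it. camera_model takes no time and is no camera call; for the wrist camera it gives the pose at the moment of the call.
- robot.hand_in(): hands the job in, once; it reports no verdict.
The state is a dict: "time": time; "q": joint angles; "joint_velocities": joint speeds; "joint_torque": joint torques, N m; "position": TCP position; "tool_rot": TCP orientation; "ft_force": force on the tool from outside, world axes, zero at the start; "moment": the same for the moment, N m; "grip_width": finger opening in m.
Only numpy, scipy, OpenCV 4.12 (cv2) and the standard library are available. Lean on these libraries where they do the work, as an engineer would, in place of code of your own. Each camera call takes 0.05 s, during which the arm holds its last target. There are 200 camera calls.

## Task

The cap of the detergent canister was just dropped on and its thread has not caught. Without taking the cap off and without forcing it, turn it back (counter-clockwise) until you feel it drop into its thread start, then turn it forward (clockwise) until it is fully home against its stop, and let go. Leave the cup, the spray bottle and the peg box as they are.

Things in the scene. Friction and masses are not known exactly. Their poses are not given: they have to be found in the camera images.
- canister: White detergent canister on a black rubber mat; full, heavy, does not move. Origin on the table under the neck's axis, z up; the body spans 160 mm in x and -75 to +135 mm in y, top face 150 mm up. A carrying handle stands 29 mm above the top face, 61 to 126 mm to +y of the neck axis. The neck's three-start quick thread sits at an angle that differs each time and is not measured.
- mouth (a point): Centre of the neck's upper rim, on its axis, 174 mm above the table (under the cap). The thread has 3 gaps 120 degrees apart. From the drop into a gap, turning clockwise 76 to 96 degrees leads the cap's lugs under the thread, sinking 0.05 mm per degree (follow it down; 1.5 mm play up), to a hard stop: fully home, cap origin 156 mm above the table.
- cap: Grey screw cap, 64 mm wide, 54 high, 60 to 130 g. Origin on its axis at the skirt's lower rim, z up; at the start 167.5 mm above the table, 3 inner lugs riding on the thread. Turned clockwise they soon jam on a rib. Counter-clockwise (from above) it slides level and after 20 to 70 degrees meets a gap 20 degrees wide where, pressed with about 3 N, it drops 7 mm (origin 160 to 161).
- cap_grip (a point): Middle of the cap's grip bar, on the cap's axis, 46 mm above the cap's origin; axes as the cap's. The bar stands on the cap's flat top (24 mm above the cap's origin) and rises to 54 mm: 56 mm long along x, 14 mm thick along y. Grasp it from above across its thickness. Back beyond the gap is a rib. All turning is light; stop and ribs are stiff, 3 degrees too far strains them.
- cup: Clear plastic measuring cup, 68 mm across, 70 mm high; origin under its centre. Bystander.
- spray: White spray-refill bottle with black cap, 64 mm across, 170 mm high; origin under its centre. Bystander.
- pegbox: Grey open plastic peg box, 110 x 150 mm, 50 mm high; origin under its centre. Bystander.

How it is judged:
On the way:
1. the cap has dropped into its thread start (z of cap in the frame of canister between 0.1585 and 0.1622 m), for 0.05 s.
At the end, for the whole second after the job is handed in: The cap is screwed fully home: its origin less than 157 mm above the table (the stop is at 156 mm), within 3 mm of the neck axis, tilted less than 0.06 rad, at rest and released; the three bystanders within 30 mm of where they were (z of cap in the frame of canister below 0.157 m and horizontal distance between cap and mouth below 0.003 m and angle between cap's own z axis and vertical below 0.06 rad and linear speed of cap below 0.01 m/s); the robot touches nothing.
It fails at once if the cap is taken off or lifted clear of its neck (z of cap in the frame of canister above 0.178 m).
It fails at once if the cap is forced: pressed or turned against the canister with more than 40 N (contact force between cap and canister above 40 N).
It fails at once if the cup, spray bottle or peg box is shoved or knocked over (distance of any of cup, spray, pegbox from where it was at the start of the episode above 0.03 m or angle between any of cup, spray's own z axis and vertical above 0.5 rad).
It also fails if it takes over 59 s, if anything falls off the work surface, if the arm or the gripper's body presses on something with over 40 N, if the wrist force passes 120 N, or if a joint passes its speed limit or range.

## Working session

There is one attempt and no reset: what is moved stays moved. The work goes in short steps, Python scripts to look and compute and a tool call to move; the robot and the scene stay as the last step left them, time stands still between calls to the robot, and variables do not carry over. Pictures are saved under pics/ and viewed, about 8 in all and at most 12, crops included, and the job is handed in when it is done.

Besides the shell and the picture viewer there is one more tool, called after "Emit:" as name(argument=value, ...) on one line, values as JSON. drive_tool: Moves the arm, as the interface text tells. Its arguments: {"type":"object","properties":{"series":{"type":"array"},"squeeze":{"type":"number"}},"required":["series"]}

```bash
mkdir -p pics
cat > h.py <<'E'
import numpy as np, cv2
from rig import robot
def cast(m,u,v,z):
    R=np.array(m["R"]);t=np.array(m["t"]);c=-R.T@t
    d=R.T@np.array([(u-m["cx"])/m["fx"],(v-m["cy"])/m["fy"],1]); return c+d*(z-c[2])/d[2]
def pts(m,dep):
    v,u=np.mgrid[:dep.shape[0],:dep.shape[1]]
    P=np.stack([(u-m["cx"])/m["fx"]*dep,(v-m["cy"])/m["fy"]*dep,dep],-1)
    return (P-np.array(m["t"]))@np.array(m["R"])
E
python3 - <<'E'
from h import *
o=robot.get_obs();print(o["time"],o["position"],o["tool_rot"],o["grip_width"],o["ft_force"])
for n in("top","side"):
    p,d=robot.camera(n);m=robot.camera_model(n);cv2.imwrite(f"pics/{n}0.png",p);np.save(f"{n}0.npy",d)
    print(n,m)
E
```

```text
0.0 [ 0.26476693 -0.56530818  0.19957273] [ 9.76136302e-01  2.17156145e-01 -5.24393297e-05 -1.06149371e-03] 0.08728744834533891 [ 0.3138798   0.21309869 -0.23402383]
top {'fx': 419.8215594882221, 'fy': 419.8215594882221, 'cx': 285.466711454433, 'cy': 209.42140458378665, 'R': array([[ 2.75651051e-02, -9.99619513e-01, -9.96649363e-04],
       [-9.84288587e-01, -2.69683686e-02, -1.74495514e-01],
       [ 1.74402243e-01,  5.79097777e-03, -9.84657464e-01]]), 't': array([-0.00872417,  0.57882781,  0.97939944])}
side {'fx': 474.2724451329765, 'fy': 474.2724451329765, 'cx': 273.5908589327648, 'cy': 217.9598165288811, 'R': array([[-0.90878209, -0.41715844, -0.00969231],
       [-0.19897234,  0.45364555, -0.86868621],
       [ 0.36677666, -0.78751797, -0.49526794]]), 't': array([0.49919835, 0.21754162, 0.91529649])}
```

View pics/top0.png

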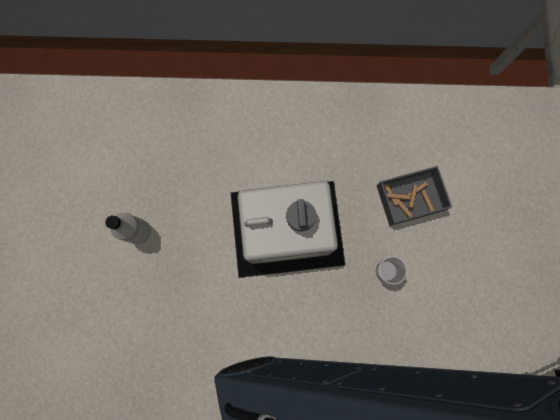

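View pics/side0.png

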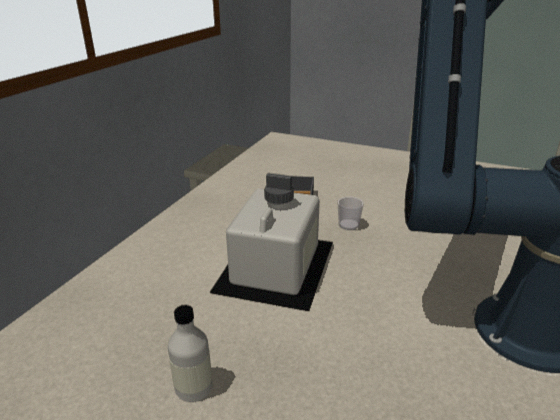

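The top view shows the grey cap at about (301,216) with its bar nearly along world x. The handle is at (258,222), the peg box at (414,196), the cup at (391,271) and the spray bottle at (122,226). Next I measure the cap and bar from depth.

Run:
```python
from h import *
m=robot.camera_model("top");d=np.load("top0.npy");P=pts(m,d)
im=cv2.imread("pics/top0.png");g=im.max(2)
print(cast(m,301,216,.2))
box=np.zeros(g.shape,bool);box[190:245,275:330]=1
z=P[...,2];ok=box&(d>0)
for lo,hi in((.183,.203),(.208,.235)):
    k=ok&(z>lo)&(z<hi);v,u=np.nonzero(k)
    r=cv2.minAreaRect(np.float32(P[k][:,:2]*1000));print(lo,k.sum(),np.median(P[k],0),r)
for n,c in(("handle",(258,222)),("mid",(301,216))): print(n,P[c[1],c[0]])
```

```text
[ 0.53938471 -0.02649138  0.2       ]
0.183 517 [ 0.54208892 -0.0208525   0.19079535] ((543.2559814453125, -26.51009750366211), (62.79309844970703, 62.21815872192383), 50.75468063354492)
0.208 195 [ 0.54258154 -0.02598255  0.22030578] ((543.9237670898438, -26.467689514160156), (56.50425720214844, 14.247140884399414), 6.338688373565674)
handle [0.52755377 0.06436143 0.17734973]
mid [ 0.53628708 -0.02587926  0.21911698]
```

Emit:
drive_tool(series=[[0,0,-0.05,0,0,0,1],[0.04,-0.031,-0.01,0,0,0,1],[0.04,-0.031,0,0,0,0,1],[0.04,-0.031,0,0,0,0,1],[0.04,-0.031,0,0,0,0,1]], squeeze=25)

```text
time: 0.72
position: [0.3577, -0.3842, 0.2602]
tool_rot: [0.976, 0.217, -0.0, -0.0]
ft_force: [0.9, 0.4, 0.1]
grip_width: 0.0867
```

Emit:
drive_tool(series=[[0.04,-0.031,0,0,0,0,1],[0.04,-0.031,0,0,0,0,1],[0.04,-0.031,0,0,0,0,1],[0.04,-0.031,0,0,0,0,1],[0.04,-0.031,0,0,0,0,1]])

```text
time: 1.35
position: [0.4731, -0.1591, 0.2603]
tool_rot: [0.976, 0.217, -0.0, -0.0]
ft_force: [0.5, -0.8, 0.3]
grip_width: 0.0871
```

Emit:
drive_tool(series=[[0.04,-0.031,0,0,0,0,1],[0,0,0,0,0,9,1],[0,0,0,0,0,9.8,1],[0,0,0,0,0,0,1],[0,0,0,0,0,0,1]])

```text
time: 1.98
position: [0.4956, -0.1157, 0.2603]
tool_rot: [0.998, 0.056, -0.0, -0.0]
ft_force: [0.2, -0.1, 0.4]
grip_width: 0.0868
```

Run:
```python
from h import *
from scipy.spatial.transform import Rotation as Ro
o=robot.get_obs();m=robot.camera_model("wrist");p,d=robot.camera("wrist");cv2.imwrite("pics/w1.png",p)
R=Ro.from_quat(o["tool_rot"]).as_matrix()
print(o["time"],o["position"],R.round(3).tolist(),o["q"],o["ft_force"],o["grip_width"])
P=pts(m,d);z=P[...,2];dd=np.hypot(P[...,0]-.5435,P[...,1]+.0265)
for lo,hi in((.185,.198),(.212,.23)):
    k=(d>0)&(z>lo)&(z<hi)&(dd<.05)
    if k.sum()>9:
        c=P[k];v,u=np.nonzero(k);print(lo,k.sum(),np.median(c[:,2]),cv2.minAreaRect(np.float32(c[:,:2]*1000)),u.min(),u.max(),v.min(),v.max())
```

```text
1.975 [ 0.49559701 -0.11570774  0.26034689] [[0.994, 0.112, -0.001], [0.112, -0.994, 0.0], [-0.0, -0.0, -1.0]] [-4.49243706e-01  2.98906940e-01  1.64280134e+00  1.08772693e-05
  1.20045202e+00  1.00972009e+00] [ 0.21619517 -0.08686808  0.44919036] 0.08680865954844381
0.185 3398 0.19178287761317075 ((546.9127197265625, -27.79385757446289), (64.07018280029297, 62.704612731933594), 71.45590209960938) 132 219 98 185
0.212 2078 0.22144893721035958 ((546.1541748046875, -26.87859344482422), (55.39668655395508, 14.762182235717773), 5.838399410247803) 146 177 104 188
```

View pics/w1.png

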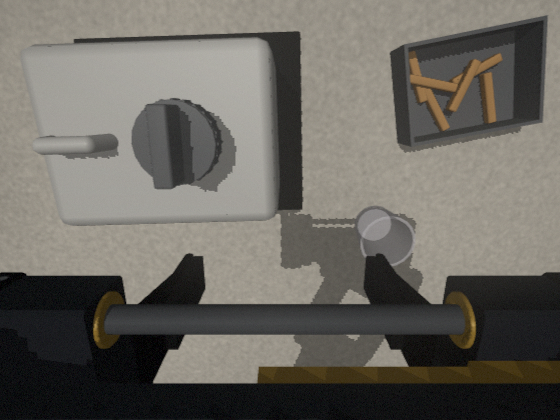

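The wrist view shows the bar at about (163,146), parallel to the jaws' faces. The measured heights (0.1918 and 0.2214) match the expected values. I move above it and re-check.

Emit:
drive_tool(series=[[0.02,-0.028,0,0,0,0,1],[0.02,-0.028,0,0,0,0,1],[0.02,-0.027,0,0,0,0,1],[0,0,0,0,0,0,1],[0,0,0,0,0,0,1]])

```text
time: 2.65
position: [0.5459, -0.0271, 0.2604]
tool_rot: [0.998, 0.055, -0.0, 0.0]
ft_force: [0.3, -0.4, -0.0]
grip_width: 0.0867
```

Run:
```python
from h import *
from scipy.spatial.transform import Rotation as Ro
o=robot.get_obs();m=robot.camera_model("wrist");p,d=robot.camera("wrist");cv2.imwrite("pics/w2.png",p)
R=Ro.from_quat(o["tool_rot"]).as_matrix()
print(o["time"],o["position"],R.round(3).tolist(),o["q"],o["ft_force"],o["grip_width"])
P=pts(m,d);z=P[...,2];dd=np.hypot(P[...,0]-.5435,P[...,1]+.0265)
for lo,hi in((.185,.198),(.212,.23)):
    k=(d>0)&(z>lo)&(z<hi)&(dd<.05)
    if k.sum()>9:
        c=P[k];v,u=np.nonzero(k);print(lo,k.sum(),np.median(c[:,2]),cv2.minAreaRect(np.float32(c[:,:2]*1000)),u.min(),u.max(),v.min(),v.max())
```

```text
2.65 [ 0.54592662 -0.02706692  0.26035696] [[0.994, 0.11, -0.001], [0.11, -0.994, -0.0], [-0.001, 0.0, -1.0]] [-2.53666450e-01  3.54337782e-01  1.55542445e+00 -6.40534041e-04
  1.23256752e+00  1.20695290e+00] [ 0.34729486 -0.38705692 -0.03200108] 0.08672833843941417
0.185 3405 0.19170475831176942 ((547.3226318359375, -26.58454132080078), (62.75887680053711, 64.75261688232422), 3.735543966293335) 244 323 178 254
0.212 1457 0.2215824412683345 ((546.372314453125, -26.649776458740234), (55.44750213623047, 13.86630630493164), 5.908424377441406) 274 293 192 266
```

View pics/w2.png

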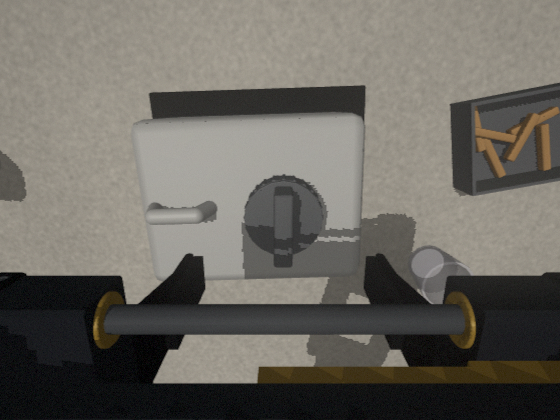

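The bar is centred at (284,228) between the jaws, at (0.5465,-0.0267), and 0.6 mm from the tool axis. I descend and grip.

Emit:
drive_tool(series=[[0.0005,0,0.03,0,0,0,1],[0,0,0.025,0,0,-0.5,1],[0,0,0.01,0,0,0,1],[0,0,0,0,0,0,1],[0,0,0,0,0,0,0]])

```text
time: 3.32
position: [0.5476, -0.0271, 0.1965]
tool_rot: [0.998, 0.059, 0.001, 0.0]
ft_force: [0.3, 0.5, 0.3]
grip_width: 0.0827
```

Emit:
drive_tool(series=[[0,0,0,0,0,0,0],[0,0,0,0,0,0,0],[0,0,0,0,0,0,0],[0,0,0,0,0,0,0],[0,0,0,0,0,0,0]])

```text
time: 3.95
position: [0.5469, -0.0265, 0.1955]
tool_rot: [0.998, 0.059, -0.0, -0.0]
ft_force: [0.5, 0.8, 0.6]
grip_width: 0.0349
```

Emit:
drive_tool(series=[[0,0,0,0,0,0,0],[0,0,0,0,0,0,0],[0,0,0,0,0,0,0],[0,0,0,0,0,0,0],[0,0,0,0,0,0,0]])

```text
time: 4.58
position: [0.5469, -0.0265, 0.1955]
tool_rot: [0.998, 0.059, -0.0, -0.0]
ft_force: [0.3, -0.3, 0.2]
grip_width: 0.0137
```

Emit:
drive_tool(series=[[0,0,0.0005,0,0,0,0],[0,0,0,0,0,0,0],[0,0,0,0,0,0,0]])

```text
time: 4.95
position: [0.547, -0.0266, 0.1954]
tool_rot: [0.998, 0.059, 0.0, 0.0]
ft_force: [0.2, -0.2, 2.3]
grip_width: 0.0135
```

Emit:
drive_tool(series=[[0,0,0.0004,0,0,-2,0],[0,0,0,0,0,-2,0],[0,0,0,0,0,-2,0],[0,0,0,0,0,-2,0],[0,0,0,0,0,-2,0]])

```text
time: 5.58
position: [0.5477, -0.0267, 0.1953]
tool_rot: [0.989, 0.147, 0.001, 0.0]
ft_force: [0.7, -0.2, 5.8]
grip_width: 0.0132
```

Emit:
drive_tool(series=[[0,0,0,0,0,-2,0],[0,0,0,0,0,-2,0],[0,0,0,0,0,-2,0],[0,0,0,0,0,-2,0],[0,0,0,0,0,0,0]])

```text
time: 6.2
position: [0.5477, -0.0267, 0.1953]
tool_rot: [0.977, 0.215, 0.001, 0.0]
ft_force: [1.1, 0.6, 6.0]
grip_width: 0.0141
```

Emit:
drive_tool(series=[[0,0,0,0,0,-2,0],[0,0,0,0,0,-2,0],[0,0,0,0,0,-2,0],[0,0,0,0,0,-2,0],[0,0,0,0,0,0,0]])

```text
time: 6.82
position: [0.5476, -0.0267, 0.1953]
tool_rot: [0.959, 0.283, 0.001, 0.0]
ft_force: [-0.8, 0.2, 6.3]
grip_width: 0.0134
```

```bash
python3 -c "
from h import *
o=robot.get_obs();print(o['position'],o['moment'],o['ft_force'])"
```

```text
[ 0.5476319 -0.0266587  0.1952569] [ 0.07984017  0.00285475 -0.11937642] [-0.84406632  0.16543447  6.28064557]
```

Emit:
drive_tool(series=[[0,0,0,0,0,-2,0],[0,0,0,0,0,-2,0],[0,0,0,0,0,-2,0],[0,0,0,0,0,-2,0],[0,0,0,0,0,0,0]])

```text
time: 7.45
position: [0.5477, -0.0267, 0.1952]
tool_rot: [0.937, 0.349, 0.001, 0.0]
ft_force: [-0.1, -0.0, 5.3]
grip_width: 0.0134
```

Emit:
drive_tool(series=[[0,0,0,0,0,-2,0],[0,0,0,0,0,-2,0],[0,0,0,0,0,-2,0],[0,0,0,0,0,-2,0],[0,0,0,0,0,0,0]])

```text
time: 8.07
position: [0.5477, -0.027, 0.1951]
tool_rot: [0.911, 0.413, 0.001, 0.001]
ft_force: [0.1, -0.6, 5.8]
grip_width: 0.0132
```

Emit:
drive_tool(series=[[0,0,0,0,0,-2,0],[0,0,0,0,0,-2,0],[0,0,0,0,0,-2,0],[0,0,0,0,0,-2,0],[0,0,0,0,0,0,0]])

```text
time: 8.7
position: [0.545, -0.026, 0.1934]
tool_rot: [0.88, 0.476, -0.002, -0.002]
ft_force: [0.0, -0.4, -1.1]
grip_width: 0.0133
```

It dropped: Fz went from 6 N to about -1 N, and z sank. I follow it down.

Emit:
drive_tool(series=[[0,0,0.001,0,0,-1,0],[0,0,0.001,0,0,-1,0],[0,0,0.001,0,0,0,0],[0,0,0.001,0,0,0,0],[0,0,0,0,0,0,0]])

```text
time: 9.32
position: [0.5468, -0.0265, 0.1906]
tool_rot: [0.871, 0.491, -0.0, -0.0]
ft_force: [-0.6, -0.4, -0.6]
grip_width: 0.0136
```

Emit:
drive_tool(series=[[0,0,0.001,0,0,0,0],[0,0,0.001,0,0,0,0],[0,0,0.0005,0,0,0,0],[0,0,0,0,0,0,0],[0,0,0,0,0,0,0]])

```text
time: 9.95
position: [0.5472, -0.0265, 0.1885]
tool_rot: [0.871, 0.491, 0.0, 0.0]
ft_force: [-0.4, -0.1, 2.5]
grip_width: 0.0137
```

Emit:
drive_tool(series=[[0,0,0.0001,0,0,2,0],[0,0,0.0001,0,0,2,0],[0,0,0.0001,0,0,2,0],[0,0,0.0001,0,0,2,0],[0,0,0.0001,0,0,2,0]])

```text
time: 10.58
position: [0.5471, -0.0267, 0.188]
tool_rot: [0.911, 0.412, 0.0, 0.0]
ft_force: [-0.5, -0.1, 4.7]
grip_width: 0.0132
```

```bash
cat > s.py <<'E'
from h import *
from scipy.spatial.transform import Rotation as Ro
o=robot.get_obs();R=Ro.from_quat(o["tool_rot"]).as_matrix()
print(o["time"],o['position'].round(4),"hd",np.degrees(np.arctan2(R[1,0],R[0,0])).round(2),o['moment'].round(3),o['ft_force'].round(2))
E
python3 s.py
```

```text
10.575 [ 0.5471 -0.0267  0.188 ] hd 48.65 [-0.09   0.028  0.103] [-0.5  -0.09  4.68]
```

Emit:
drive_tool(series=[[0,0,0.0001,0,0,3,0],[0,0,0.0001,0,0,3,0],[0,0,0.0001,0,0,3,0],[0,0,0.0001,0,0,3,0],[0,0,0.0001,0,0,3,0]])

```text
time: 11.2
position: [0.547, -0.0266, 0.1872]
tool_rot: [0.957, 0.289, 0.0, 0.0]
ft_force: [-0.1, 0.1, 4.3]
grip_width: 0.0135
```

```bash
python3 s.py
```

```text
11.2 [ 0.547  -0.0266  0.1872] hd 33.62 [-0.074  0.042  0.031] [-0.06  0.06  4.32]
```

Emit:
drive_tool(series=[[0,0,0.00015,0,0,3,0],[0,0,0.00015,0,0,3,0],[0,0,0.00015,0,0,3,0],[0,0,0.00015,0,0,3,0],[0,0,0.00015,0,0,3,0]])

```text
time: 11.82
position: [0.547, -0.0265, 0.1865]
tool_rot: [0.987, 0.162, 0.0, -0.0]
ft_force: [-0.8, 0.1, 3.5]
grip_width: 0.0136
```

```bash
python3 s.py
```

```text
11.825 [ 0.547  -0.0265  0.1865] hd 18.61 [-0.09   0.042  0.071] [-0.84  0.05  3.55]
```

Emit:
drive_tool(series=[[0,0,0.00015,0,0,3,0],[0,0,0.00015,0,0,3,0],[0,0,0.00015,0,0,3,0],[0,0,0.00015,0,0,3,0],[0,0,0.00015,0,0,3,0]])

```text
time: 12.45
position: [0.547, -0.0265, 0.1857]
tool_rot: [1.0, 0.032, 0.0, -0.0]
ft_force: [-0.1, -1.0, 4.4]
grip_width: 0.0132
```

```bash
python3 s.py
```

```text
12.45 [ 0.547  -0.0265  0.1857] hd 3.61 [-0.019  0.001  0.058] [-0.05 -0.98  4.37]
```

Emit:
drive_tool(series=[[0,0,0.00015,0,0,3,0],[0,0,0.00015,0,0,3,0],[0,0,0.00015,0,0,3,0],[0,0,0.00015,0,0,3,0],[0,0,0,0,0,0,0]])

```text
time: 13.08
position: [0.547, -0.0265, 0.185]
tool_rot: [0.997, -0.072, 0.0, -0.0]
ft_force: [-0.5, -0.2, 3.3]
grip_width: 0.0131
```

```bash
python3 s.py
```

```text
13.075 [ 0.547  -0.0265  0.185 ] hd -8.24 [ 0.012 -0.033 -0.004] [-0.48 -0.19  3.27]
```

Emit:
drive_tool(series=[[0,0,0.0001,0,0,2,0],[0,0,0.0001,0,0,2,0],[0,0,0.0001,0,0,2,0],[0,0,0,0,0,0,0]])

```text
time: 13.58
position: [0.5469, -0.0265, 0.1848]
tool_rot: [0.992, -0.124, -0.0, -0.0]
ft_force: [0.2, -0.0, 3.3]
grip_width: 0.0133
```

```bash
python3 s.py
```

```text
13.575 [ 0.5469 -0.0265  0.1848] hd -14.24 [ 0.016 -0.007  0.042] [ 0.16 -0.02  3.35]
```

Emit:
drive_tool(series=[[0,0,0.0001,0,0,1.5,0],[0,0,0.0001,0,0,1.5,0],[0,0,0,0,0,0,0]])

```text
time: 13.95
position: [0.5469, -0.0266, 0.1846]
tool_rot: [0.989, -0.15, 0.0, -0.0]
ft_force: [-0.4, 0.3, 3.5]
grip_width: 0.0134
```

```bash
python3 s.py
```

```text
13.95 [ 0.5469 -0.0266  0.1846] hd -17.24 [ 0.048  0.038 -0.013] [-0.38  0.33  3.53]
```

Emit:
drive_tool(series=[[0,0,0.0001,0,0,1.5,0],[0,0,0.0001,0,0,1.5,0],[0,0,0,0,0,0,0]])

```text
time: 14.32
position: [0.547, -0.0266, 0.1844]
tool_rot: [0.984, -0.176, 0.0, 0.0]
ft_force: [0.2, -0.3, 4.3]
grip_width: 0.0132
```

```bash
python3 s.py
```

```text
14.325 [ 0.547  -0.0266  0.1844] hd -20.24 [ 0.031 -0.032  0.009] [ 0.24 -0.32  4.33]
```

Emit:
drive_tool(series=[[0,0,0.0001,0,0,1,0],[0,0,0,0,0,1,0],[0,0,0,0,0,0,0]])

```text
time: 14.7
position: [0.547, -0.0266, 0.1843]
tool_rot: [0.981, -0.193, 0.0, 0.0]
ft_force: [-0.6, -1.0, 4.4]
grip_width: 0.0134
```

```bash
python3 s.py
```

```text
14.7 [ 0.547  -0.0266  0.1843] hd -22.23 [ 0.004 -0.033  0.027] [-0.55 -1.    4.36]
```

Emit:
drive_tool(series=[[0,0,0.0001,0,0,1,0],[0,0,0,0,0,1,0],[0,0,0,0,0,0,0]])

```text
time: 15.08
position: [0.5469, -0.0267, 0.1842]
tool_rot: [0.978, -0.21, 0.0, 0.0]
ft_force: [0.3, 0.1, 5.2]
grip_width: 0.0135
```

```bash
python3 s.py
```

```text
15.075 [ 0.5469 -0.0267  0.1842] hd -24.22 [-0.016  0.065  0.093] [0.26 0.07 5.21]
```

Emit:
drive_tool(series=[[0,0,0,0,0,1,0],[0,0,0,0,0,1,0],[0,0,0,0,0,0,0]])

```text
time: 15.45
position: [0.5468, -0.0267, 0.1842]
tool_rot: [0.974, -0.227, -0.0, 0.0]
ft_force: [0.0, -0.9, 4.7]
grip_width: 0.0134
```

```bash
python3 s.py
```

```text
15.45 [ 0.5468 -0.0267  0.1842] hd -26.2 [-0.124  0.012  0.265] [ 0.04 -0.9   4.7 ]
```

Emit:
drive_tool(series=[[0,0,0,0,0,1,0],[0,0,0,0,0,0.5,0],[0,0,0,0,0,0,0]])

```text
time: 15.82
position: [0.5468, -0.0267, 0.1842]
tool_rot: [0.971, -0.239, -0.0, 0.0]
ft_force: [-0.0, -0.5, 4.4]
grip_width: 0.0132
```

```bash
python3 s.py
```

```text
15.825 [ 0.5468 -0.0267  0.1842] hd -27.68 [-0.169  0.092  0.421] [-0.01 -0.52  4.4 ]
```

The z-moment climbed steadily (0.03, 0.09, 0.27, 0.42 Nm) and the sinking stopped at z = 0.1842, so the cap is at its stop. I relax the twist and press, then release.

Emit:
drive_tool(series=[[0,0,-0.0004,0,0,-1.5,0],[0,0,-0.0004,0,0,-1,0],[0,0,0,0,0,0,0]])

```text
time: 16.2
position: [0.5466, -0.0265, 0.1844]
tool_rot: [0.976, -0.218, -0.0, -0.0]
ft_force: [1.0, -1.5, -1.3]
grip_width: 0.0132
```

```bash
python3 s.py
```

```text
16.2 [ 0.5466 -0.0265  0.1844] hd -25.23 [-0.185 -0.101  0.152] [ 0.99 -1.52 -1.31]
```

Emit:
drive_tool(series=[[0,0,0,0,0,0,1],[0,0,0,0,0,0,1],[0,0,0,0,0,0,1],[0,0,0,0,0,0,1],[0,0,0,0,0,0,1]])

```text
time: 16.82
position: [0.5468, -0.0265, 0.185]
tool_rot: [0.976, -0.218, -0.0, -0.0]
ft_force: [-0.1, -0.8, -0.1]
grip_width: 0.055
```

Emit:
drive_tool(series=[[0,0,0,0,0,0,1],[0,0,0,0,0,0,1],[0,0,0,0,0,0,1],[0,0,-0.02,0,0,0,1],[0,0,-0.05,0,0,0,1]])

```text
time: 17.45
position: [0.5449, -0.0261, 0.2533]
tool_rot: [0.976, -0.218, -0.004, -0.0]
ft_force: [0.2, 0.3, 1.0]
grip_width: 0.0869
```

Emit:
drive_tool(series=[[0,0,-0.03,0,0,0,1],[-0.04,0,0,0,0,0,1],[0,0,0,0,0,0,1],[0,0,0,0,0,0,1]])

```text
time: 17.95
position: [0.5112, -0.0097, 0.2851]
tool_rot: [0.976, -0.218, 0.001, 0.0]
ft_force: [1.2, 0.9, -1.0]
grip_width: 0.0869
```

Run:
```python
from h import *
o=robot.get_obs();m=robot.camera_model("wrist");p,d=robot.camera("wrist");cv2.imwrite("pics/w3.png",p)
print(o["time"],o["position"],o["grip_width"],o["ft_force"])
P=pts(m,d);z=P[...,2];dd=np.hypot(P[...,0]-.5465,P[...,1]+.0266)
for lo,hi in((.172,.19),(.2,.225)):
    k=(d>0)&(z>lo)&(z<hi)&(dd<.035)
    c=P[k];print(lo,k.sum(),np.median(c[:,2]),cv2.minAreaRect(np.float32(c[:,:2]*1000)))
```

```text
17.95 [ 0.51115412 -0.00965697  0.28510416] 0.086906936840611 [ 1.1917409   0.88759538 -0.98516433]
0.172 3006 0.1805218782398338 ((546.9066162109375, -26.781143188476562), (64.68441009521484, 62.84114456176758), 65.29014587402344)
0.2 1225 0.21039971039587663 ((546.09814453125, -26.40472984313965), (13.43355941772461, 55.55363082885742), 65.21163940429688)
```

View pics/w3.png

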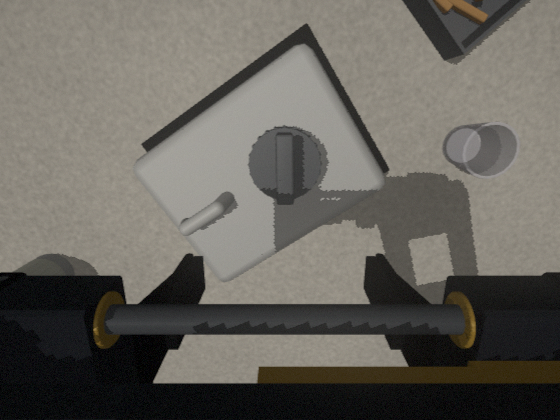

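The cap is level at (284,163). Its height is about 156.4 mm from both faces, within 1 mm of its first position. The gripper is clear and the bystanders look untouched. I hand in.

```bash
python3 -c "
from rig import robot
print(robot.hand_in())"
```

```text
the job is handed in; nothing more can be done
None
```

The cap is screwed home and released, and the job was handed in after about 18 s of robot time; no verdict was reported.

- **Drop into the thread:** I gripped the bar and turned it counter-clockwise under about 5–6 N of press. It dropped into the gap about 50° round. I followed it down about 7 mm, to an origin height of about 160.5 mm.
- **Turning home:** I turned it about 83° clockwise, following it down, until it stopped sinking. The turning moment then rose to about 0.4 Nm, which I took as the stop. I backed off 2.5° to relax the twist, opened the gripper and lifted clear.

**Last checks:**
- **Height:** both the cap's top and its bar had sunk 11.2 mm from the start. That puts the origin at about 156.3–156.4 mm, under the 157 mm limit but 0.3–0.4 mm above the nominal stop at 156.0 mm. I could not tell whether that is play or depth-measurement error.
- **Position:** the cap is within 1 mm of where it was at the start.
- **Tilt:** I saw no tilt, but did not measure it.
- **Forces:** the highest press I read was about 6 N.
- **Bystanders:** the arm never came near the cup, spray bottle or peg box. Only the cup and a corner of the peg box are clearly visible in the last wrist picture, and I did not measure their positions again.

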